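# Clear the scale and tare it with the feed cup

## Robot

A 6-joint arm with a two-finger parallel gripper is mounted at the origin on the work surface. World frame = base frame: x ahead of the robot, y to its left, z up, the work surface at z = 0. Lengths are in mm, angles in degrees, forces in N, time in s.
With the tool pointing down it reaches from about 350 to 850 mm from the base axis. Payload 8.1 kg.
Tool frame: the origin (TCP) lies on the centre line of the jaws, within the pads' length; the fingertips stand 11 mm ahead of it and the grasp point (between the pads) lies 8 mm behind it; z points along the fingers, y is the direction in which the jaws open and shut (so a half turn about z gives the same grasp; the last joint's range is limited). The gripper opens to 85 mm and grips with 20 to 120 N. Pads are 22 mm wide; open, the fingers measure 114 mm over their backs; the gripper's body (76 mm by 85 mm) begins 54 mm behind the grasp point. The pads swing forward as they close: fully open they stand 13 mm farther back than shut.
Start: joints at [59.851, 7.471, 85.268, -0, 87.261, -4.893], TCP at [255.978, 542.661, 242.292] pointing down, gripper open.
Joint ranges: [-169.43, 169.43], [-51.17, 129.36], [1.28, 143.12], [-76.62, 256.62], [0, 156.53], [-152.29, 152.29]. Speed limits (degrees/s): [136.94, 136.94, 159.86, 180, 180, 180].

## Interface

Orientations are given as [roll, pitch, yaw] about the fixed x, y, z axes, in that order (R = Rz(yaw) Ry(pitch) Rx(roll)).
In Python, from bench import telemetry, viewer, r gives the robot as it stands.
- The arm moves only by the shell command python3 -m inch 'ROWS' [FORCE]. ROWS is JSON, a list of rows, each a list of 3 entries, a list of its own where there are three numbers: the shift along the tool's x, y, z in cm, then the turn, a rotation vector about the tool's x, y, z in rad, then the opening, from 0 (shut) to 1 (fully open). A call has 1 to 20 rows; each row is the pose to reach, as a shift and turn from the pose commanded when the call began, along the tool's axes at that moment; what a row does not reach only later rows make up. A row lasts 1/10 s, in which the tool goes at most 50 mm and 8.59 degrees, less where a joint would pass 70% of its speed; a pose out of reach is approached as far as the arm can. A call with a gripper value outside its range is refused whole. The fingers move at their own pace and stop on an object; FORCE is the grip in N (left out, the last holds). Time passes only in rows, so rows that repeat a pose let the fingers close. It gives the time, the measured TCP pose, the force and the opening at its end, in the units of the state.
- telemetry.sense(): the state, without advancing time (a new reading comes with each control period).
- viewer.snapshot(name): name is "scene" or "side" or "wrist"; returns the picture (480x640x3 uint8, red, green, blue); there is no depth.
- viewer.camera_model(name): a dict with "fx", "fy", "cx", "cy" (pixels), "cam_to_world" (4x4, takes a point from camera to world coordinates); the wrist camera has in their place "mount" (4x4, takes a point from camera to tool coordinates, whose origin is the TCP and whose axes are the flange's). Camera axes: x right, y down, z forward; pixel columns grow to the right and rows downward; lengths in mm; the calibration is good to about 2 mm. A picture is of the moment at which its call begins: read the wrist's pose just before it. camera_model takes no time and is no camera call.
- r.hand_in(): hands the job in, once; it reports no verdict.
The state is a dict: "time": time; "joint_pos": joint angles; "qd": joint speeds; "joint_efforts": joint torques, N m; "tool_pos": TCP position; "tcp_rot": TCP orientation; "ft_force": force on the tool from outside, world axes, zero at the start; "wrist_torque": the same for the moment, N m; "finger_gap": finger opening in mm.
Only numpy, scipy, OpenCV 4.12 (cv2) and the standard library are available. Lean on these libraries where they do the work, as an engineer would, in place of code of your own. Each camera call takes 0.05 s, during which the arm holds its last target.

## Task

We are about to weigh out a portion of fish food. Lift the yellow food canister off the scale and set it down upright, gently and wholly on the round cork mat beside it; then stand the empty steel feed cup upright in the middle of the scale's pan, and with the cup standing there on its own press the blue tare key right down and let it go. Do not press the red power key, do not knock over or drop anything, and leave the other things on the shelf where they are.

Things in the scene. Friction and masses are not known exactly. Their poses are not given: they have to be found in the camera images.
- canister: yellow plastic food canister with a ribbed screw-top lid and a fixed black strap handle arching over the lid, 0.35 to 0.7 kg; tub 92 mm in diameter (base 86 mm), lid 84 mm in diameter with its top 137 mm above the base, overall 177 mm high and 107 mm across the handle's two uprights. Origin at the centre of its underside, z up, the handle strap runs along its y axis. At the start it stands on the scale's pan, turned any way
- handle (a point): middle of the canister's strap handle, 172 mm above the canister's underside; the strap there is 18 mm wide (along the canister's x), 66 mm long (along its y) and 10 mm thick, with 30 mm of free space between strap and lid. Turns with the canister. Meant to be pinched from above across its 18 mm width
- scale: white bench scale fixed on the shelf, housing 250 x 170 mm, top of the housing 42 mm above the shelf, with a raised round steel pan on its rear half and a display and two keys on its front part. Origin on the shelf under the middle of the housing; its x axis points from the keys to the pan
- pan (a point): centre of the pan's flat inner floor, 52 mm above the shelf; flat floor 132 mm in diameter, surrounded by a rim that stands 7 mm above the floor, 150 mm outside diameter
- tare_key (a point): centre of the top face of the blue square tare key (26 x 26 mm), at the scale's front left (142 mm from the pan centre along the scale's x, 42 mm towards its +y); top 50 mm above the shelf, 8 mm above the housing
- tare (a joint): travel of the blue tare key: 0 m released, 0.005 m fully down; it is sprung (about 1.5 N to start, 5 N fully down) and comes back up
- power_key (a point): centre of the top face of the red square power key, same size and height, 84 mm from the tare key on the scale's -y side; not to be pressed
- power (a joint): travel of the red power key: 0 m released, 0.005 m fully down
- mat: round cork mat, 150 mm in diameter and 4 mm thick, fixed on the shelf to the left or right of the scale. Origin at the centre of its underside
- cup: empty steel feed cup, 60 mm in diameter, 62 mm high, 3 mm wall, 0.12 kg, with a loop handle on its +y side that reaches to 67 mm from the cup's axis. Origin at the centre of its underside, z up. Stands on the shelf on the other side of the scale from the mat; it can be gripped across its outside along its x axis
- driftwood: bystander: brown ceramic driftwood replica, 170 mm long, 130 mm high, behind the scale
- tweezer: bystander: chrome steel tweezer, 210 mm long, 10 mm high, lying near the robot on its left; origin at the middle
- airstone: bystander: round black airstone, 64 mm in diameter, 37 mm high with its nipple, near the robot on its right
- jar: bystander: glass jar with blue lid, 68 mm in diameter, 105 mm high, far left
- conditioner: bystander: green bottle with white cap, 60 mm in diameter, 165 mm high, far right
- cleaner: bystander: black magnetic glass cleaner, 80 x 50 x 56 mm, on the left
Mind the look-alikes: they are no part of the job. What is shaped like the cup but green, orange or purple is not meant.

How it is judged:
By the outcome, as a careful person would: the job done as asked, in the order asked, and still so for the second after the job is handed in, with the robot touching nothing.
It also fails if it takes over 69 s, if anything falls off the work surface, if the arm or the gripper's body presses on something with over 40 N, if the wrist force passes 120 N, or if a joint passes its speed limit or range.

## Working session

There is one attempt and no reset: what is moved stays moved. The work goes in short steps, Python scripts to look and compute and a shell command to move; the robot and the scene stay as the last step left them, time stands still between calls to the robot, and variables do not carry over. Pictures are saved under pics/ and viewed, and the job is handed in when it is done.

```bash
ls; mkdir -p pics
python3 - <<'E'
from bench import telemetry, viewer, r
import cv2,numpy as np
s=telemetry.sense(); print(s)
for n in ["scene","side","wrist"]:
    im=viewer.snapshot(n); cv2.imwrite(f"pics/{n}0.png",im[:,:,::-1]); 
    print(n,viewer.camera_model(n))
E
```

```text
pics
{'time': 0.0, 'joint_pos': array([ 5.98501974e+01,  7.51617853e+00,  8.53288400e+01,  5.18657718e-04,
        8.72619680e+01, -4.89114580e+00]), 'qd': array([-0.01126725,  0.08131298, -0.00306568, -0.04057016,  0.01092566,
        0.10328922]), 'joint_efforts': array([ 7.02784764e-04, -5.69402289e+01, -5.00547945e+01, -3.10930436e-04,
        1.50271249e-02,  1.79793460e-05]), 'tool_pos': array([255.71535779, 542.19480769, 241.23746835]), 'tcp_rot': array([-1.79893447e+02, -9.63811912e-03,  1.54741309e+02]), 'ft_force': array([ 0.39920413, -0.1277208 , -0.98004919]), 'wrist_torque': array([-0.00632974, -0.03161187, -0.0038701 ]), 'finger_gap': 85.21132584372988}
scene {'fx': 455.6655045519657, 'fy': 455.6655045519657, 'cx': 327.5900576514752, 'cy': 241.9313952027038, 'cam_to_world': array([[-6.32000078e-01,  5.22433621e-01, -5.72397601e-01,
         1.23218333e+03],
       [ 7.74835662e-01,  4.39646686e-01, -4.54247167e-01,
         6.61830827e+02],
       [ 1.43387163e-02, -7.30598318e-01, -6.82656941e-01,
         1.00592549e+03],
       [ 0.00000000e+00,  0.00000000e+00,  0.0
[... 264 characters left out ...]
248514e-01, -7.32161594e-01,  6.26512276e-01,
        -5.52550140e+02],
       [ 2.63441661e-03, -6.50712826e-01, -7.59319352e-01,
         9.61962698e+02],
       [ 0.00000000e+00,  0.00000000e+00,  0.00000000e+00,
         1.00000000e+00]])}
wrist {'fx': 372.4475773247716, 'fy': 372.4475773247716, 'cx': 317.6711370088099, 'cy': 242.809902049435, 'mount': array([[-9.47264685e-04, -9.51093459e-01, -3.08901821e-01,
         7.90525633e+01],
       [ 9.99998450e-01, -4.42550191e-04, -1.70396090e-03,
        -7.51380694e-01],
       [ 1.48392151e-03, -3.08902956e-01,  9.51092404e-01,
        -1.33572390e+02],
       [ 0.00000000e+00,  0.00000000e+00,  0.00000000e+00,
         1.00000000e+00]])}
```

View pics/scene0.png

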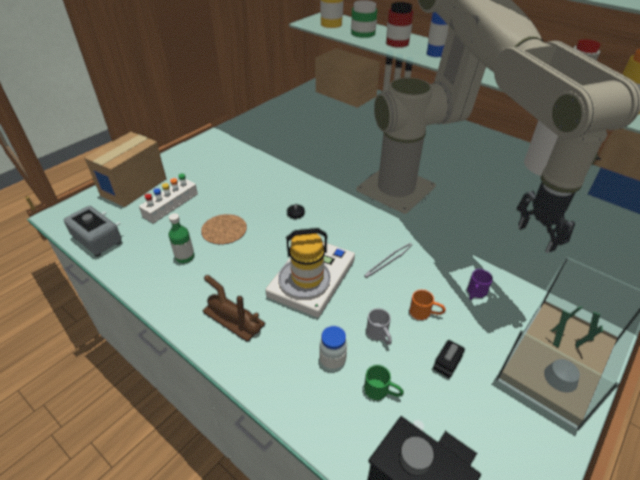

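View pics/side0.png

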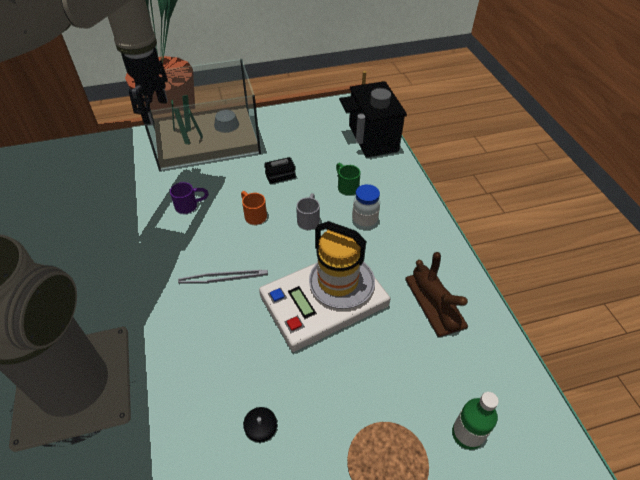

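View pics/wrist0.png

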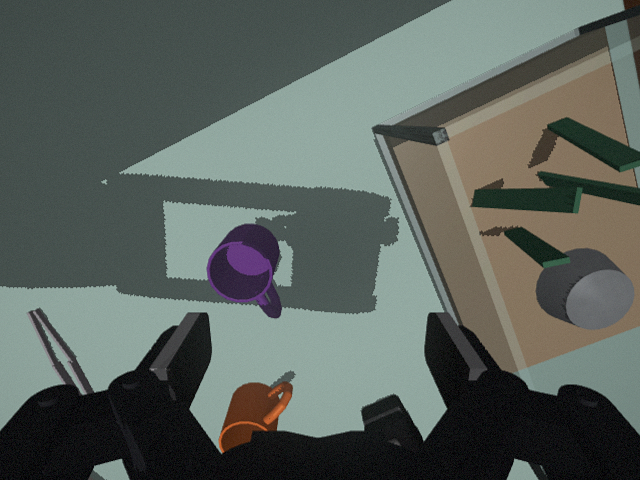

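The scene view shows the canister at (307,262), the mat at (224,229) and the blue and red keys at about (339,253) and (326,250). Cup candidates in the scene view are grey steel (378,322), orange (423,305), green (378,380) and purple (480,284). Only the grey one fits the description. In the side view it is at (308,212). I'll check it in a close crop.

```bash
cat > h.py <<'E'
import numpy as np,cv2
from bench import telemetry, viewer, r
from scipy.spatial.transform import Rotation as Ro
def cam(n,s=None):
    m=viewer.camera_model(n)
    if n=="wrist":
        s=s or telemetry.sense()
        T=np.eye(4);T[:3,:3]=Ro.from_euler('xyz',s['tcp_rot'],degrees=True).as_matrix();T[:3,3]=s['tool_pos']
        m['cam_to_world']=T@m['mount']
    return m
def ray(m,p):
    d=np.array([(p[0]-m['cx'])/m['fx'],(p[1]-m['cy'])/m['fy'],1.])
    T=m['cam_to_world'];return T[:3,3],T[:3,:3]@d
def onz(m,p,z):
    o,d=ray(m,p);return o+d*(z-o[2])/d[2]
def proj(m,P):
    T=np.linalg.inv(m['cam_to_world']);q=T[:3,:3]@np.array(P,float)+T[:3,3]
    return np.array([m['cx']+m['fx']*q[0]/q[2],m['cy']+m['fy']*q[1]/q[2]])
def tri(*mp):
    A=np.zeros((3,3));b=np.zeros(3);L=[]
    for m,p in mp:
        o,d=ray(m,p);d=d/np.linalg.norm(d);M=np.eye(3)-np.outer(d,d);A+=M;b+=M@o;L.append((M,o))
    X=np.linalg.solve(A,b);return X,[np.linalg.norm(M@(X-o)) for M,o in L]
E
python3 - <<'E'
import cv2,numpy as np
from h import *
a=cv2.imread("pics/scene0.png");b=cv2.imread("pics/side0.png")
f=lambda im,x,y,w,h,k:cv2.resize(im[y:y+h,x:x+w],None,fx=k,fy=k,interpolation=cv2.INTER_CUBIC)
cv2.imwrite("pics/c1.png",np.hstack([f(a,265,220,100,100,4),f(b,290,215,100,100,4)]))
cv2.imwrite("pics/c2.png",np.hstack([f(a,355,295,50,60,8),f(b,285,185,50,60,8)]))
for n,im in(("scene",a),("side",b)):
    m=cam(n);h=cv2.cvtColor(im,cv2.COLOR_BGR2HSV)
    for nm,lo,hi,z in(("cork",(5,80,60),(20,200,255),4),("blue",(105,120,60),(130,255,255),50),("red",(0,170,100),(6,255,255),50)):
        k=cv2.inRange(h,lo,hi);c,_=cv2.findContours(k,0,1)
        for q in sorted(c,key=cv2.contourArea)[-6:]:
            if cv2.contourArea(q)<25: continue
            M=cv2.moments(q);p=(M['m10']/M['m00'],M['m01']/M['m00'])
            print(n,nm,cv2.contourArea(q),np.round(p,1),onz(m,p,z).round(1),cv2.boundingRect(q))
E
```

```text
scene cork 940.0 [223.5 228.8] [ 564.6 -308.5    4. ] (202, 215, 44, 29)
scene cork 1551.0 [620.6 152.3] [-813.3  581.6    4. ] (594, 129, 46, 51)
scene cork 2077.0 [502.3 113.9] [-808.8   65.9    4. ] (467, 86, 71, 56)
scene cork 3919.5 [620.8 431.2] [450.5 894.6   4. ] (584, 334, 56, 146)
scene cork 4830.0 [587.5  27.8] [-2.3323e+03 -2.0000e-01  4.0000e+00] (513, 0, 127, 74)
scene cork 71847.5 [133.5 222.2] [ 735.5 -562.8    4. ] (0, 0, 386, 480)
scene blue 29.5 [338.8 252.5] [445.   80.9  50. ] (335, 250, 9, 6)
scene blue 70.5 [436.9  19. ] [-1677.3  -774.     50. ] (432, 13, 13, 11)
scene blue 113.5 [434.6  50.4] [-1183.5  -512.5    50. ] (428, 45, 15, 11)
scene blue 124.0 [104.2 182.5] [ 700.6 -771.7   50. ] (96, 173, 17, 20)
scene blue 393.0 [333.1 337. ] [693.  257.6  50. ] (322, 326, 23, 23)
scene blue 1286.0 [617.  189.7] [-443.1  641.5   50. ] (589, 169, 51, 44)
side cork 1008.5 [114.1 110.6] [ 90.6 957.1   4. ] (89, 96, 54, 30)
side cork 1039.0 [338.2 248.5] [625.8 201.1   4. ] (318, 229, 42, 38)
side cork 1865.0 [192.9  85.4] [ 355.6 1039.2    4. ] (150, 56, 95, 54)
side cork 3808.0 [386.9 453.9] [ 567.2 -298.1    4. ] (348, 422, 81, 58)
side cork 19917.5 [575.9  70.4] [1699.2  773.5    4. ] (471, 0, 169, 206)
side cork 52793.5 [521.3 226.3] [1109.   146.1    4. ] (245, 47, 395, 433)
side blue 99.5 [276.7 294.3] [442.9  74.6  50. ] (270, 289, 14, 12)
side blue 359.5 [367.1 193.9] [741.3 323.5  50. ] (356, 184, 24, 21)
side red 97.5 [293.7 322.8] [462.   -6.2  50. ] (287, 317, 15, 13)
```

View pics/c1.png

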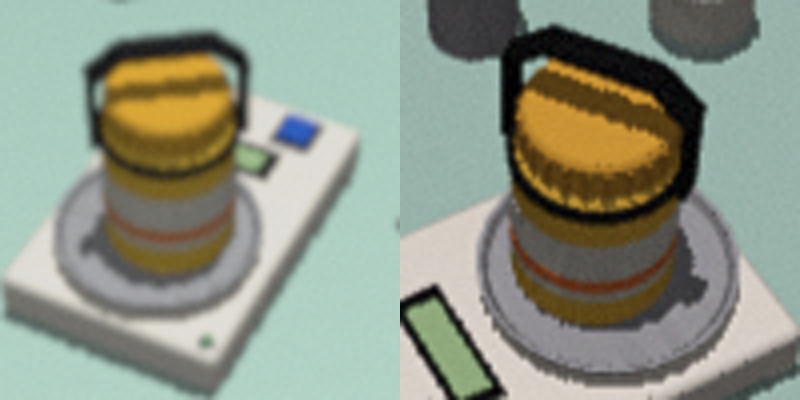

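View pics/c2.png

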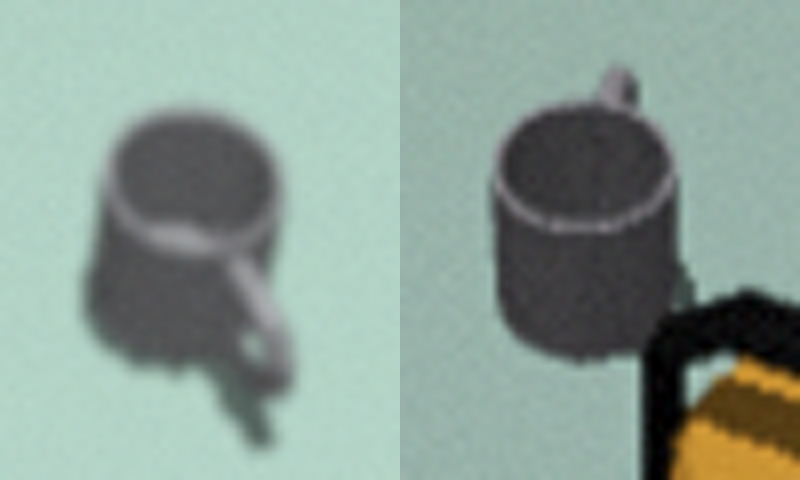

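The crop confirms that the grey, handled cup is the steel one. Next I measure the strap, pan and cup.

Run:
```python
from h import *
S=cam("scene");D=cam("side")
L=lambda m,x,y,ox,oy,k:(ox+(x)/k,oy+(y)/k)
a1=(295.2,231.5);a2=(317.7,230.5);b1=(328.7,225.5);b2=(357,236.2)
for m,p in((S,a1),(S,a2),(D,b1),(D,b2)): print("strap@227",onz(m,p,227).round(1))
print(tri((S,(307,231.5)),(D,(342.7,230.7))))
for i,j in((a1,b1),(a1,b2),(a2,b1),(a2,b2)): print(tri((S,i),(D,j)))
# pan: rim top outer ellipse z=59
print("pan scene",onz(S,(265+157/4,220+239/4),59),"side",onz(D,(290+209/4,215+268/4),59))
# cup rim ellipse centre z=62
print("cup",onz(S,(355+193/8,295+178/8),62),onz(D,(285+187/8,185+165/8),62))
# cup handle top
print("cuph",onz(S,(355+275/8,295+320/8),31),onz(D,(285+218/8,185+85/8),50))
```

```text
strap@227 [602.2  55.2 227. ]
strap@227 [562.1  96.8 227. ]
strap@227 [563.2  87.9 227. ]
strap@227 [608.8  45.8 227. ]
(array([583.97976192,  73.76329242, 223.21724084]), [np.float64(4.489012760411239), np.float64(4.489012760411343)])
(array([580.43427201,  66.54313068, 230.61647897]), [np.float64(24.536883713866814), np.float64(24.536883713866718)])
(array([605.62817406,  51.41167565, 224.95617214]), [np.float64(5.336369894330049), np.float64(5.336369894330056)])
(array([562.05443666,  93.26415295, 223.52839188]), [np.float64(2.915716039013433), np.float64(2.9157160390134176)])
(array([588.17831713,  77.44890754, 220.12405974]), [np.float64(33.219768003929225), np.float64(33.21976800392919)])
pan scene [600.07716068  79.63819784  59.        ] side [590.64037739  62.02436094  59.        ]
cup [575.83636555 315.78240889  62.        ] [578.16163079 311.07335702  62.        ]
cuph [584.46970873 357.12742554  31.        ] [600.30111526 355.51048685  50.        ]
```

```bash
cat >> h.py <<'E'
def shift(P,s=None):
    s=s or telemetry.sense();R=Ro.from_euler('xyz',s['tcp_rot'],degrees=True).as_matrix()
    return (R.T@(np.array(P)-s['tool_pos'])/10).round(2)
E
python3 - <<'E'
from h import *
print(shift([584,72,338]))
E
```

```text
[-49.75 -28.54  -9.62]
```

```bash
python3 -m inch '[[[-3,-1.7,-2],[0,0,0.02],1],[[-6,-3.4,-4],[0,0,0.04],1],[[-9,-5.2,-6],[0,0,0.06],1],[[-12,-6.9,-8],[0,0,0.09],1],[[-16,-9.2,-9.6],[0,0,0.12],1],[[-20,-11.5,-9.6],[0,0,0.15],1],[[-24,-13.8,-9.6],[0,0,0.18],1],[[-28,-16.1,-9.6],[0,0,0.21],1],[[-32,-18.4,-9.6],[0,0,0.24],1],[[-36,-20.7,-9.6],[0,0,0.27],1],[[-40,-23,-9.6],[0,0,0.3],1],[[-44,-25.3,-9.6],[0,0,0.33],1],[[-47,-27,-9.6],[0,0,0.345],1],[[-49,-28.1,-9.6],[0,0,0.345],1],[[-49.8,-28.5,-9.6],[0,0,0.345],1],[[-49.8,-28.5,-9.6],[0,0,0.345],1],[[-49.8,-28.5,-9.6],[0,0,0.345],1]]'
python3 - <<'E'
from h import *
s=telemetry.sense();im=viewer.snapshot("wrist");cv2.imwrite("pics/w1.png",im[:,:,::-1])
np.save("w1.npy",cam("wrist",s)['cam_to_world']);print(s['tool_pos'],s['tcp_rot'],s['time'])
E
```

```text
time: 1.85
tool_pos: [584.3, 73.4, 338.2]
tcp_rot: [-180.0, -0.0, 135.0]
ft_force: [-0.4, -0.2, 0.7]
finger_gap: 85.6
[584.31789068  73.36919943 338.1965094 ] [-1.79998420e+02 -4.09026051e-02  1.35013229e+02] 1.85
```

View pics/w1.png

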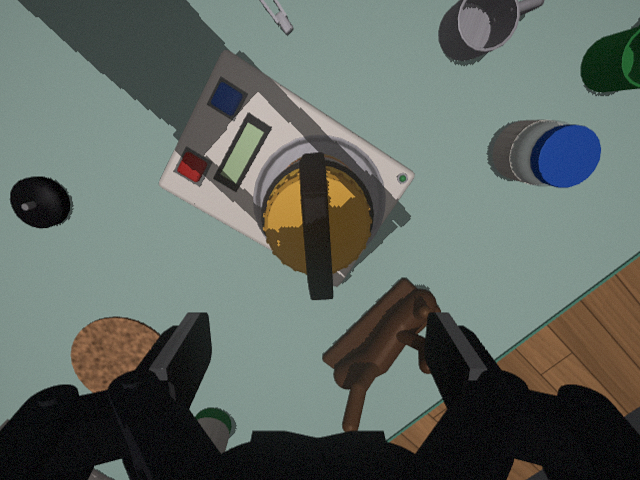

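The wrist view shows the strap running nearly vertically from (314,153) to (320,299), over the lid centred near (317,218). The blue key is at (227,98), the red key at (192,167), the mat at about (115,355), and the cup rim at about (488,22).

Run:
```python
from h import *
m=viewer.camera_model("wrist");m['cam_to_world']=np.load("w1.npy")
im=cv2.imread("pics/w1.png");h=cv2.cvtColor(im,cv2.COLOR_BGR2HSV)
k=(cv2.inRange(h,(0,0,0),(180,255,60)))
for y in range(160,300,15):
    x=np.where(k[y,295:340])[0]+295; 
    if len(x): print(y,x.min(),x.max(),onz(m,((x.min()+x.max())/2,y),228).round(1))
p1=onz(m,(314,153),228);p2=onz(m,(320,299),228);print(p1,p2,(p1+p2)/2)
for nm,lo,hi,z in(("blue",(105,120,30),(130,255,255),50),("red",(0,150,60),(6,255,255),50),("lid",(17,130,60),(28,255,255),189)):
    c,_=cv2.findContours(cv2.inRange(h,lo,hi),0,1);
    for q in c:
        if cv2.contourArea(q)<300: continue
        M=cv2.moments(q);p=(M['m10']/M['m00'],M['m01']/M['m00']);print(nm,cv2.contourArea(q),np.round(p,1),onz(m,p,z).round(1))
q=np.vstack([c for c in c if cv2.contourArea(c)>300]);(cc,rr)=cv2.minEnclosingCircle(q);print("lid circ",cc,rr,onz(m,cc,185))
# mat ellipse
c,_=cv2.findContours(cv2.inRange(h,(3,70,60),(18,200,255))[300:400,60:160],0,1);q=max(c,key=cv2.contourArea);print(cv2.boundingRect(q))
print(cam('wrist')['cam_to_world'][:3,3], proj(m,[566,-303,4]))
```

```text
160 300 329 [542.9 110.4 228. ]
175 300 325 [548.7 102.7 228. ]
190 301 326 [556.1  96.2 228. ]
205 302 327 [563.7  89.6 228. ]
220 303 328 [571.4  82.7 228. ]
235 304 329 [579.3  75.7 228. ]
250 305 330 [587.5  68.5 228. ]
265 306 331 [595.8  61.1 228. ]
280 308 332 [604.7  53.8 228. ]
295 311 332 [613.8  46.3 228. ]
[539.61608646 113.31356619 228.        ] [615.26436045  43.2584976  228.        ] [577.44022345  78.2860319  228.        ]
blue 3369.0 [565.4 155.5] [746.4 296.7  50. ]
blue 576.0 [226.   98.3] [442.4  76.4  50. ]
red 410.0 [190.2 166.9] [460.7  -6.3  50. ]
lid 2900.0 [286.2 221.6] [563.   58.2 189. ]
lid 3214.0 [346. 218.] [594.   93.4 189. ]
lid circ (317.1989440917969, 219.8321533203125) 55.1445426940918 [579.86141235  75.7000536  185.        ]
(11, 17, 89, 76)
[528.05977199 128.85729678 471.96795008] [129.05148164 359.25880189]
```

```bash
python3 -m inch '[[[0.3,-0.15,0.5],[0,0,-0.07],1],[[0.3,-0.15,2],[0,0,-0.07],1],[[0.3,-0.15,4],[0,0,-0.07],1],[[0.3,-0.15,6],[0,0,-0.07],1],[[0.3,-0.15,8],[0,0,-0.07],1],[[0.3,-0.15,9.5],[0,0,-0.07],1],[[0.3,-0.15,11],[0,0,-0.07],1],[[0.3,-0.15,12],[0,0,-0.07],1],[[0.3,-0.15,12.2],[0,0,-0.07],1],[[0.3,-0.15,12.2],[0,0,-0.07],0.5],[[0.3,-0.15,12.2],[0,0,-0.07],0.5],[[0.3,-0.15,12.2],[0,0,-0.07],0.5]]' 50
python3 - <<'E'
from h import *
s=telemetry.sense();im=viewer.snapshot("wrist");a=viewer.snapshot("side")
cv2.imwrite("pics/w2.png",np.hstack([im[:,:,::-1][::1,::1],cv2.resize(a[180:320,270:410],(480,480))[:,:,::-1]])[:, :][::2,::2]);print(s['tool_pos'],s['finger_gap'],s['ft_force'])
E
```

```text
time: 3.1
tool_pos: [582.2, 73.5, 217.4]
tcp_rot: [179.9, 0.1, 139.0]
ft_force: [-0.0, 0.0, 1.5]
finger_gap: 44.5
[582.20843023  73.45631279 217.40963798] 44.47195948678759 [-0.00549496  0.04432242  1.54892209]
```

View pics/w2.png

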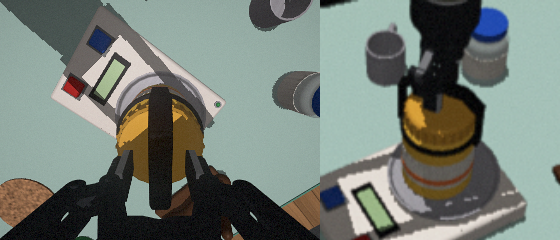

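The strap sits midway between the fingers, at about (160,150) in the half-size wrist view. Closing.

```bash
python3 -m inch '[[[0,0,0],[0,0,0],0.35],[[0,0,0],[0,0,0],0.25],[[0,0,0],[0,0,0],0.15],[[0,0,0],[0,0,0],0.05],[[0,0,0],[0,0,0],0],[[0,0,0],[0,0,0],0],[[0,0,0],[0,0,0],0],[[0,0,0],[0,0,0],0]]' 50
python3 -m inch '[[[0,0,-0.2],[0,0,0],0],[[0,0,-0.6],[0,0,0],0],[[0,0,-1.2],[0,0,0],0],[[0,0,-2],[0,0,0],0],[[0,0,-3],[0,0,0],0],[[0,0,-3],[0,0,0],0],[[0,0,-3],[0,0,0],0]]' 50
python3 - <<'E'
from h import *
a=viewer.snapshot("side");b=viewer.snapshot("scene")
cv2.imwrite("pics/l1.png",np.hstack([cv2.resize(a[150:330,240:420],(400,400)),cv2.resize(b[170:320,240:390],(400,400))])[:,:,::-1])
E
```

```text
time: 4.0
tool_pos: [581.8, 73.6, 216.6]
tcp_rot: [180.0, 0.0, 139.0]
ft_force: [1.2, 1.6, 2.2]
finger_gap: 17.5
time: 4.7
tool_pos: [582.0, 73.5, 247.0]
tcp_rot: [179.9, 0.1, 139.0]
ft_force: [-0.4, -0.4, -4.9]
finger_gap: 17.2
```

View pics/l1.png

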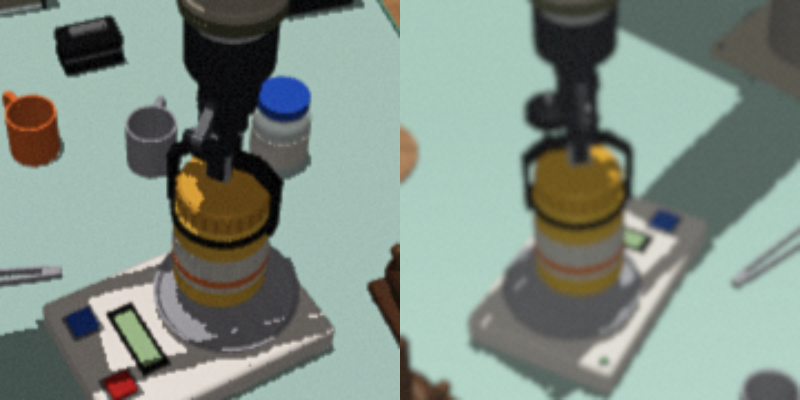

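The canister is clear of the pan and hangs upright, weighing about 0.5 kg. I'll refine the mat centre by fitting a circle to its edge points on the z=4 plane.

Run:
```python
from h import *
from scipy.optimize import least_squares
W=viewer.camera_model("wrist");W['cam_to_world']=np.load("w1.npy")
def go(m,im,x0,y0,x1,y1,keep):
    h=cv2.cvtColor(cv2.imread(im),cv2.COLOR_BGR2HSV);k=np.zeros((480,640),np.uint8);k[y0:y1,x0:x1]=cv2.inRange(h,(3,70,60),(20,220,255))[y0:y1,x0:x1]
    k=cv2.morphologyEx(k,cv2.MORPH_CLOSE,np.ones((5,5)))
    c,_=cv2.findContours(k,0,1);q=cv2.convexHull(max(c,key=cv2.contourArea))[:,0]
    P=np.array([onz(m,p,4)[:2] for p in q if keep(p)])
    f=least_squares(lambda v:np.hypot(*(P-v[:2]).T)-v[2],[565,-305,75],loss='soft_l1');print(im,len(P),f.x.round(1),np.abs(f.fun).max().round(1))
go(cam("scene"),"pics/scene0.png",195,205,255,250,lambda p:True)
go(cam("side"),"pics/side0.png",340,410,440,480,lambda p:p[1]<477)
go(W,"pics/w1.png",60,300,165,400,lambda p:p[0]<150 and not(p[0]>120 and p[1]>370))
print(shift([565,-304,260]))
```

```text
pics/scene0.png 21 [ 562.3 -310.1   72.3] 1.1
pics/side0.png 23 [ 563.5 -311.5   74.2] 0.4
pics/w1.png 31 [ 552.2 -315.9   66.8] 37.6
[-23.53 -29.56  -1.4 ]
```

Run:
```python
from h import *
S=cam("scene");D=cam("side")
print("bottle",onz(S,(182,258),0),onz(D,(470,440),0),"air",onz(D,(260,428),18))
print(shift([565,-311,262]),telemetry.sense()['joint_pos'])
```

```text
bottle [ 735.50930468 -306.43911341    0.        ] [ 729.54728658 -315.26372037    0.        ] air [ 349.4593172  -193.46088882   18.        ]
[-23.99 -30.09  -1.6 ] [ 2.19091258e+00  5.25624226e+00  8.72622625e+01  7.36145844e-04
  8.75081338e+01 -4.67967555e+01]
```

```bash
python3 -m inch '[[[0,0,-0.8],[0,0,0],0],[[-0.4,-0.5,-1.6],[0,0,0],0],[[-1.2,-1.5,-1.6],[0,0,0],0],[[-2.4,-3,-1.6],[0,0,0],0],[[-4,-5,-1.6],[0,0,0],0],[[-5.6,-7,-1.6],[0,0,0],0],[[-7.2,-9,-1.6],[0,0,0],0],[[-8.8,-11,-1.6],[0,0,0],0],[[-10.4,-13,-1.6],[0,0,0],0],[[-12,-15,-1.6],[0,0,0],0],[[-13.6,-17,-1.6],[0,0,0],0],[[-15.2,-19,-1.6],[0,0,0],0],[[-16.8,-21,-1.6],[0,0,0],0],[[-18.4,-23,-1.6],[0,0,0],0],[[-20,-25,-1.6],[0,0,0],0],[[-21.6,-27,-1.6],[0,0,0],0],[[-22.8,-28.6,-1.6],[0,0,0],0],[[-23.6,-29.6,-1.6],[0,0,0],0],[[-24,-30.1,-1.6],[0,0,0],0],[[-24,-30.1,-1.6],[0,0,0],0]]' 50
python3 -m inch '[[[0,0,0],[0,0,0],0],[[0,0,0.5],[0,0,0],0],[[0,0,1.5],[0,0,0],0],[[0,0,3],[0,0,0],0],[[0,0,4.5],[0,0,0],0],[[0,0,6],[0,0,0],0],[[0,0,7],[0,0,0],0],[[0,0,7.5],[0,0,0],0],[[0,0,7.8],[0,0,0],0],[[0,0,7.8],[0,0,0],0]]' 50
python3 - <<'E'
from h import *
b=viewer.snapshot("scene");a=viewer.snapshot("side");s=telemetry.sense();print(s['tool_pos'],s['ft_force'],s['finger_gap'])
cv2.imwrite("pics/m1.png",np.hstack([cv2.resize(a[320:480,310:470],(400,400)),cv2.resize(b[140:260,160:280],(400,400))])[:,:,::-1])
E
```

```text
time: 6.8
tool_pos: [565.0, -311.7, 262.1]
tcp_rot: [180.0, -0.0, 138.9]
ft_force: [-0.3, 0.7, -5.5]
finger_gap: 17.1
time: 7.8
tool_pos: [565.2, -311.2, 184.2]
tcp_rot: [-180.0, 0.0, 139.0]
ft_force: [-0.8, -0.0, -4.7]
finger_gap: 16.9
[ 565.57482126 -311.4372091   185.18167022] [-0.12660722 -0.49269292 -5.00220683] 17.08858283131701
```

View pics/m1.png

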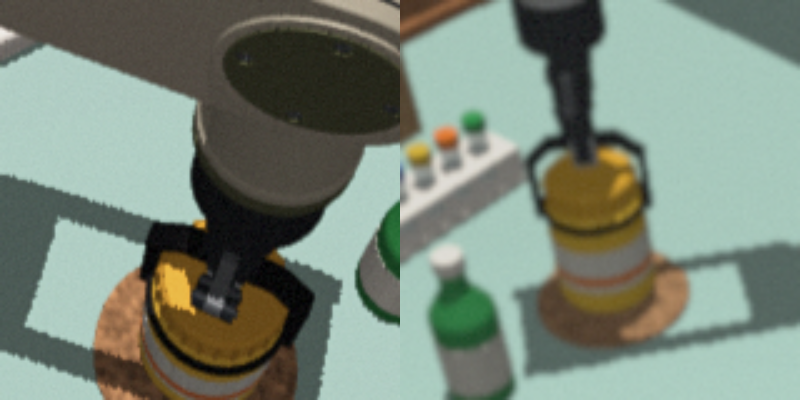

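The canister hangs over the mat: its base is near (605,290) in the scene crop and the mat is around (614,290). I'll lower it slowly, with contact expected at a TCP height of about 168.6.

```bash
python3 -m inch '[[[0,0,0.4],[0,0,0],0],[[0,0,0.8],[0,0,0],0],[[0,0,1.1],[0,0,0],0],[[0,0,1.3],[0,0,0],0],[[0,0,1.4],[0,0,0],0],[[0,0,1.4],[0,0,0],0]]' 50
python3 -m inch '[[[0,0,0.05],[0,0,0],0],[[0,0,0.1],[0,0,0],0],[[0,0,0.1],[0,0,0],0]]' 50
python3 -m inch '[[[0,0,0.05],[0,0,0],0],[[0,0,0.1],[0,0,0],0],[[0,0,0.1],[0,0,0],0]]' 50
```

```text
time: 8.5
tool_pos: [565.1, -311.0, 170.0]
tcp_rot: [-180.0, -0.0, 139.0]
ft_force: [-1.0, 0.3, -4.9]
finger_gap: 17.4
time: 8.8
tool_pos: [565.2, -311.2, 169.3]
tcp_rot: [-180.0, 0.0, 139.0]
ft_force: [0.5, 0.1, -5.3]
finger_gap: 16.6
time: 9.1
tool_pos: [565.4, -311.2, 168.6]
tcp_rot: [180.0, 0.0, 139.0]
ft_force: [-0.1, 0.1, -2.7]
finger_gap: 16.9
```

```bash
python3 -m inch '[[[0,0,0.03],[0,0,0],0],[[0,0,0.06],[0,0,0],0],[[0,0,0.06],[0,0,0],0]]' 50
```

```text
time: 9.4
tool_pos: [565.6, -311.3, 168.6]
tcp_rot: [180.0, 0.1, 139.0]
ft_force: [-0.4, 2.7, 2.1]
finger_gap: 17.0
```

It's resting on the mat. Releasing.

```bash
python3 -m inch '[[[0,0,0],[0,0,0],0.3],[[0,0,0],[0,0,0],0.45],[[0,0,0],[0,0,0],0.6],[[0,0,0],[0,0,0],0.6],[[0,0,0],[0,0,0],0.6],[[0,0,-1],[0,0,0],0.6],[[0,0,-2.5],[0,0,0],0.6],[[0,0,-5],[0,0,0],0.6],[[0,0,-8],[0,0,0],0.6],[[0,0,-10],[0,0,0],0.6],[[0,0,-11],[0,0,0],0.6],[[0,0,-11],[0,0,0],0.6]]' 50
python3 - <<'E'
from h import *
s=telemetry.sense();c=viewer.snapshot("wrist");b=viewer.snapshot("scene")
cv2.imwrite("pics/m2.png",np.hstack([cv2.resize(c,(533,400)),cv2.resize(b[170:260,180:240],(267,400))])[:,:,::-1])
cv2.imwrite("pics/m2s.png",b[:,:,::-1])
print(s['joint_pos'])
S=cam("scene");D=cam("side")
print(shift([577,313,280]))
E
```

```text
time: 10.6
tool_pos: [566.1, -311.7, 280.9]
tcp_rot: [180.0, 0.3, 139.0]
ft_force: [0.2, -0.4, -0.6]
finger_gap: 51.2
[-3.33816137e+01  1.36880354e+01  7.42920221e+01 -7.89131989e-04
  9.17517786e+01 -8.23730471e+01]
[40.04 47.87 -0.27]
```

View pics/m2.png

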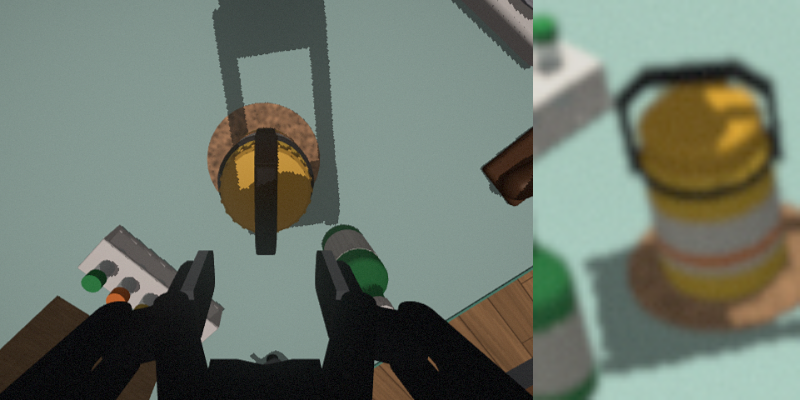

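The canister stands upright near the mat's middle. In the wrist view the lid is at (266,185) and cork shows around it. The strap is clear of the fingers. Next I move to the cup.

```bash
python3 -m inch '[[[1,1.2,0],[0,0,0.03],1],[[3,3.6,0],[0,0,0.08],1],[[5.5,6.6,0],[0,0,0.14],1],[[8,9.6,0],[0,0,0.2],1],[[10.5,12.6,0],[0,0,0.27],1],[[13,15.5,0],[0,0,0.34],1],[[15.5,18.5,0],[0,0,0.41],1],[[18,21.5,0],[0,0,0.48],1],[[20.5,24.5,0],[0,0,0.55],1],[[23,27.5,0],[0,0,0.62],1],[[25.5,30.5,0],[0,0,0.69],1],[[28,33.5,0],[0,0,0.76],1],[[30.5,36.5,0],[0,0,0.83],1],[[33,39.5,0],[0,0,0.9],1],[[35.5,42.4,0],[0,0,0.97],1],[[38,45.4,0],[0,0,1.03],1],[[39.5,47.2,0],[0,0,1.08],1],[[40,47.9,0],[0,0,1.08],1],[[40,47.9,0],[0,0,1.08],1],[[40,47.9,0],[0,0,1.08],1]]' 50
python3 - <<'E'
from h import *
s=telemetry.sense();c=viewer.snapshot("wrist");cv2.imwrite("pics/w3.png",c[:,:,::-1])
np.save("w3.npy",cam("wrist",s)['cam_to_world']);print(s['tool_pos'],s['tcp_rot'])
E
```

```text
time: 12.7
tool_pos: [577.6, 311.7, 276.7]
tcp_rot: [-179.9, 0.1, 77.1]
ft_force: [-0.8, 0.1, -0.1]
finger_gap: 85.3
[577.57435301 311.66505736 276.73039062] [-1.79940426e+02  8.30707735e-02  7.71415257e+01]
```

View pics/w3.png

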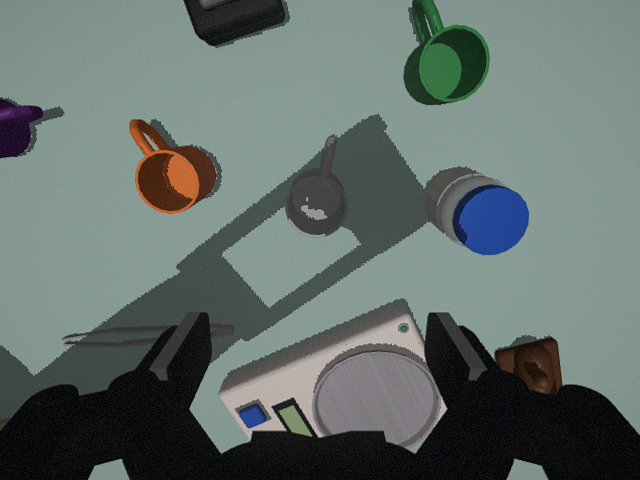

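Run:
```python
from h import *
im=cv2.imread("pics/w3.png")[120:250,260:380]
im=cv2.convertScaleAbs(im,alpha=1.8,beta=10)
cv2.imwrite("pics/w3c.png",cv2.resize(im,None,fx=4.5,fy=4.5,interpolation=cv2.INTER_CUBIC))
```

```text
(no output)
```

View pics/w3c.png

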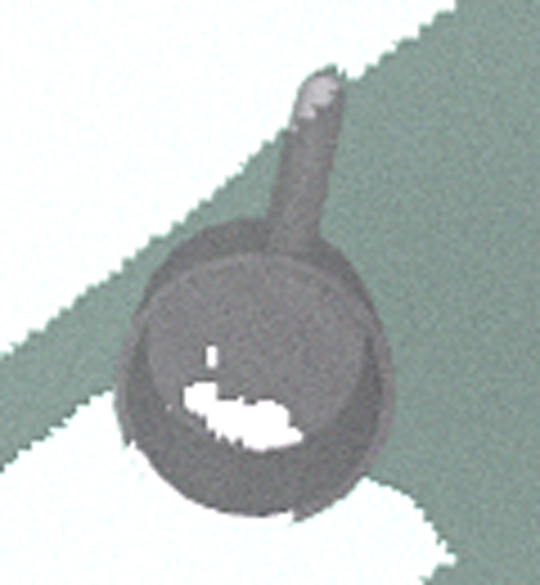

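The crop shows the cup rim centred at about (317,206) and the handle tip at (332,137). The empty pan is near (377,399), the jar lid at (491,220) and the orange cup at (168,182).

Run:
```python
from h import *
m=viewer.camera_model("wrist");m['cam_to_world']=np.load("w3.npy")
c=onz(m,(316.7,206),62);print("cup",c)
for z in(25,31,40): 
    t=onz(m,(332.2,136.7),z);d=t-c;print(z,t,np.hypot(d[0],d[1]),np.degrees(np.arctan2(d[1],d[0])))
# handle axis at root & tip both
print("jar",onz(m,(491,220),105),"orange",onz(m,(168,182),62),"green",onz(m,(455,63),62))
im=cv2.cvtColor(cv2.imread("pics/w3.png"),cv2.COLOR_BGR2HSV)
print("pan",onz(m,(377,399),59))
M=cv2.moments(cv2.inRange(im[395:432,230:275],(105,120,30),(130,255,255)));p=(230+M['m10']/M['m00'],395+M['m01']/M['m00']);print("blue",p,onz(m,p,50))
print(shift([c[0],c[1],40]))
```

```text
cup [576.5319797 313.2561213  62.       ]
25 [605.34139306 370.36104394  25.        ] 63.960569793272896 63.22907159214084
31 [605.18582282 370.64162781  31.        ] 64.1415550410932 63.46603668231592
40 [604.95246746 371.06250361  40.        ] 64.41507556914667 63.81897754357737
jar [719.67976601 277.9384925  105.        ] orange [446.18647893 366.54268283  62.        ] green [718.71633006 407.65902175  62.        ]
pan [593.23246431  76.51511594  59.        ]
blue (252.30676328502415, 415.5652173913044) [442.91903384  77.81101451  50.        ]
[ 0.18 -0.15 23.71]
```

```bash
python3 -m inch '[[[0.1,-0.1,2],[0,0,0.08],1],[[0.18,-0.15,5],[0,0,0.16],1],[[0.18,-0.15,8],[0,0,0.237],1],[[0.18,-0.15,11],[0,0,0.237],1],[[0.18,-0.15,13],[0,0,0.237],1],[[0.18,-0.15,14.5],[0,0,0.237],1],[[0.18,-0.15,15.5],[0,0,0.237],1],[[0.18,-0.15,15.5],[0,0,0.237],1]]' 30
python3 - <<'E'
from h import *
s=telemetry.sense();c=viewer.snapshot("wrist");cv2.imwrite("pics/w4.png",c[:,:,::-1])
m=cam("wrist",s);print(s['tool_pos'],s['tcp_rot'],proj(m,[576.5,313.3,62]))
E
```

```text
time: 13.55
tool_pos: [576.2, 314.0, 121.5]
tcp_rot: [-179.9, 0.1, 63.5]
ft_force: [-0.4, 0.4, 0.7]
finger_gap: 85.2
[576.17529563 313.967441   121.45608269] [-1.79931342e+02  8.88176551e-02  6.34930624e+01] [318.5885333  269.78002778]
```

View pics/w4.png

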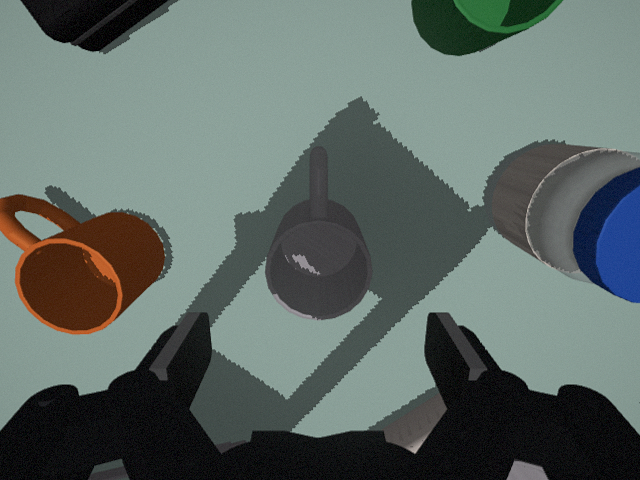

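The rim centre is at (318,270), as predicted. The handle runs straight up at x=318, and the jaws are centred on it. Descending and gripping.

```bash
python3 -m inch '[[[0,0,1],[0,0,0],1],[[0,0,2.5],[0,0,0],1],[[0,0,4],[0,0,0],1],[[0,0,5.5],[0,0,0],1],[[0,0,6.8],[0,0,0],1],[[0,0,7.6],[0,0,0],1],[[0,0,8.1],[0,0,0],1],[[0,0,8.1],[0,0,0],1],[[0,0,8.1],[0,0,0],0.85],[[0,0,8.1],[0,0,0],0.78],[[0,0,8.1],[0,0,0],0.72],[[0,0,8.1],[0,0,0],0.66],[[0,0,8.1],[0,0,0],0.6],[[0,0,8.1],[0,0,0],0.6],[[0,0,8.1],[0,0,0],0.6],[[0,0,8.1],[0,0,0],0.6]]' 30
python3 -m inch '[[[0,0,-0.3],[0,0,0],0.6],[[0,0,-1],[0,0,0],0.6],[[0,0,-2],[0,0,0],0.6],[[0,0,-4],[0,0,0],0.6],[[0,0,-6],[0,0,0],0.6],[[0,0,-8],[0,0,0],0.6],[[0,0,-9],[0,0,0],0.6],[[0,0,-9],[0,0,0],0.6],[[0,0,-9],[0,0,0],0.6]]' 30
python3 - <<'E'
from h import *
s=telemetry.sense();c=viewer.snapshot("wrist");b=viewer.snapshot("side");a=viewer.snapshot("scene")
cv2.imwrite("pics/w5.png",np.hstack([cv2.resize(c,(400,300)),cv2.resize(b[120:420,180:580],(400,300))])[:,:,::-1])
cv2.imwrite("pics/side5.png",b[:,:,::-1]);cv2.imwrite("pics/scene5.png",a[:,:,::-1])
print(s['tool_pos'],s['ft_force'])
E
```

```text
time: 15.2
tool_pos: [577.2, 315.2, 42.6]
tcp_rot: [180.0, -0.1, 63.5]
ft_force: [0.4, -0.8, 5.4]
finger_gap: 57.8
time: 16.1
tool_pos: [576.4, 314.8, 131.2]
tcp_rot: [-180.0, 0.0, 63.5]
ft_force: [-0.4, -0.0, -1.2]
finger_gap: 58.0
[576.39077031 314.77496548 131.23144515] [-0.41466733 -0.01544773 -1.2340539 ]
```

View pics/w5.png

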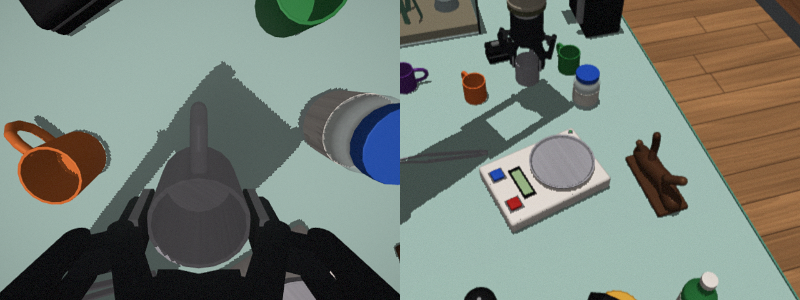

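View pics/scene5.png

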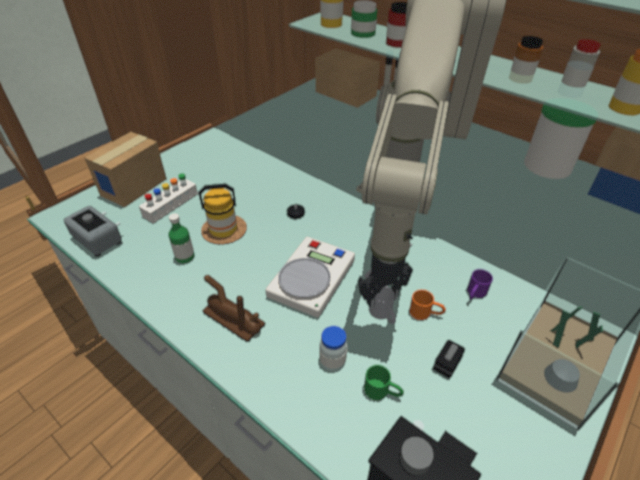

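The cup is gripped and lifted, and the scale pan is now fully visible in both views. I'll measure the pan centre and keys.

Run:
```python
from h import *
for n in("scene","side"):
    m=cam(n);im=cv2.imread(f"pics/{n}5.png");g=cv2.cvtColor(im,cv2.COLOR_BGR2HSV)
    c0=proj(m,[592,67,55]);x,y=int(c0[0]),int(c0[1])
    k=np.zeros((480,640),np.uint8);k[y-45:y+45,x-45:x+45]=cv2.inRange(g,(100,0,90),(179,60,178))[y-45:y+45,x-45:x+45]
    print(n,c0,g[y,x],g[y+ (25 if n=="scene" else 0),x+(0 if n=="scene" else 40)])
    k=cv2.morphologyEx(k,cv2.MORPH_OPEN,np.ones((3,3)))
    c,_=cv2.findContours(k,0,1);q=max(c,key=cv2.contourArea);e=cv2.fitEllipse(cv2.convexHull(q));print(e,onz(m,e[0],57))
    v=im.copy();cv2.ellipse(v,e,(0,0,255),1);cv2.imwrite(f"pics/p_{n}.png",cv2.resize(v[y-50:y+50,x-50:x+50],(400,400)))
a=np.hstack([cv2.imread("pics/p_scene.png"),cv2.imread("pics/p_side.png")]);cv2.imwrite("pics/p.png",a)
m=cam("side");
```

```text
scene [302.80610716 276.93599389] [102   8 164] [ 23  15 218]
((304.21368408203125, 277.3284606933594), (38.80931854248047, 50.636539459228516), 84.9246597290039) [591.92526958  72.27434253  57.        ]
side [342.09472972 281.18311544] [105   7 154] [ 81  36 186]
((341.5168762207031, 281.08721923828125), (53.337059020996094, 65.67514038085938), 94.12173461914062) [590.31631071  66.23175779  57.        ]
```

View pics/p.png

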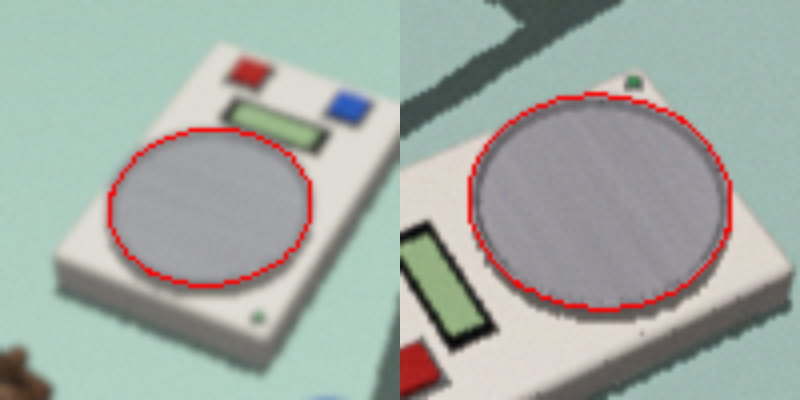

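Pan centre estimates are scene (592,72), side (590,66), keys (591,67) and w3 (593,76). I'll take (591.5,70).

Run:
```python
from h import *
print(shift([591.5,70.5,136]))
```

```text
[-21.14  12.28  -0.58]
```

```bash
python3 -m inch '[[[-0.3,0.2,-0.6],[0,0,0],0.6],[[-1.2,0.7,-0.6],[0,0,0],0.6],[[-2.6,1.5,-0.6],[0,0,0],0.6],[[-4.4,2.6,-0.6],[0,0,0],0.6],[[-6.4,3.7,-0.6],[0,0,0],0.6],[[-8.4,4.9,-0.6],[0,0,0],0.6],[[-10.4,6,-0.6],[0,0,0],0.6],[[-12.4,7.2,-0.6],[0,0,0],0.6],[[-14.4,8.4,-0.6],[0,0,0],0.6],[[-16.4,9.5,-0.6],[0,0,0],0.6],[[-18.4,10.7,-0.6],[0,0,0],0.6],[[-19.9,11.6,-0.6],[0,0,0],0.6],[[-20.8,12.1,-0.6],[0,0,0],0.6],[[-21.1,12.3,-0.6],[0,0,0],0.6],[[-21.1,12.3,-0.6],[0,0,0],0.6],[[-21.1,12.3,-0.6],[0,0,0],0.6]]' 30
python3 - <<'E'
from h import *
s=telemetry.sense();c=viewer.snapshot("wrist");b=viewer.snapshot("side");a=viewer.snapshot("scene")
cv2.imwrite("pics/w6.png",np.hstack([cv2.resize(c,(400,300)),cv2.resize(b[210:345,255:435],(400,300))])[:,:,::-1])
cv2.imwrite("pics/w6w.png",c[:,:,::-1])
m=cam("wrist",s);print(s['tool_pos'],s['ft_force'],[onz(m,p,59) for p in((0,0),)])
E
```

```text
time: 17.85
tool_pos: [592.6, 71.9, 137.7]
tcp_rot: [-180.0, -0.0, 63.6]
ft_force: [0.5, -0.8, -0.4]
finger_gap: 58.2
[592.6099808   71.89695276 137.66149579] [ 0.45648238 -0.84205337 -0.4221632 ] [array([512.57102662, 263.20462167,  59.        ])]
```

View pics/w6w.png

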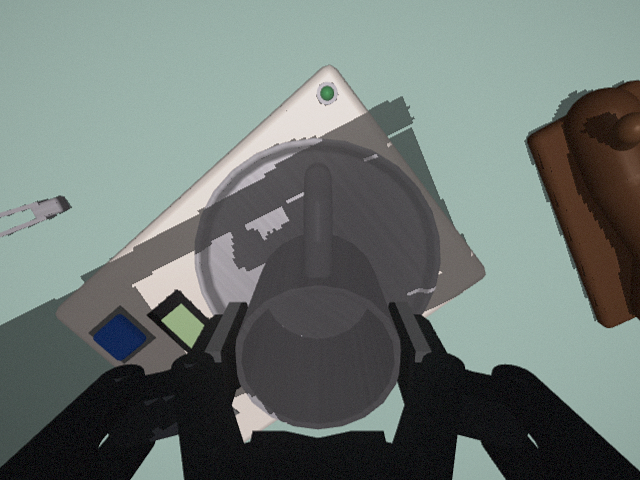

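View pics/w6.png

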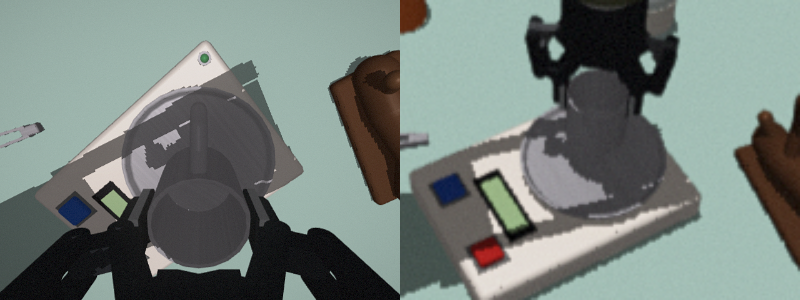

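Run:
```python
from h import *
from scipy.optimize import least_squares
m=cam("wrist")
P=np.array([onz(m,p,59)[:2] for p in((195,245),(440,245),(318,138),(206,202),(431,205),(260,151),(376,152))])
f=least_squares(lambda v:np.hypot(*(P-v).T)-75,[592,70]);print(f.x,f.fun.round(1))
f=least_squares(lambda v:np.hypot(*(P-v[:2]).T)-v[2],[592,70,75]);print(f.x,f.fun.round(1))
print(telemetry.sense()['tool_pos'])
```

```text
[590.37561817  67.48625764] [-0.3 -0.3 -0.2  0.5  0.7 -0.  -0.3]
[590.359832    67.45503416  75.02693256] [-0.3 -0.4 -0.2  0.5  0.7 -0.  -0.3]
[592.57833294  72.01838761 137.64819042]
```

The wrist fit gives the pan centre as (590.4,67.5), with a radius of 75.0 and residuals under 1 mm. I'll shift about −4 mm along tool x and lower.

```bash
python3 -m inch '[[[-0.2,0,0.3],[0,0,0],0.6],[[-0.4,0,1],[0,0,0],0.6],[[-0.4,0,2],[0,0,0],0.6],[[-0.4,0,3],[0,0,0],0.6],[[-0.4,0,3.5],[0,0,0],0.6],[[-0.4,0,3.8],[0,0,0],0.6],[[-0.4,0,3.9],[0,0,0],0.6],[[-0.4,0,3.9],[0,0,0],0.6]]' 30
python3 -m inch '[[[0,0,0.05],[0,0,0],0.6],[[0,0,0.1],[0,0,0],0.6],[[0,0,0.15],[0,0,0],0.6],[[0,0,0.15],[0,0,0],0.6]]' 30
python3 -m inch '[[[0,0,0.05],[0,0,0],0.6],[[0,0,0.1],[0,0,0],0.6],[[0,0,0.1],[0,0,0],0.6]]' 30
```

```text
time: 18.8
tool_pos: [591.0, 67.6, 98.8]
tcp_rot: [180.0, -0.0, 63.5]
ft_force: [0.3, 0.1, -1.1]
finger_gap: 58.3
time: 19.2
tool_pos: [590.9, 67.6, 97.3]
tcp_rot: [180.0, -0.0, 63.5]
ft_force: [0.0, -0.6, -0.9]
finger_gap: 58.1
time: 19.5
tool_pos: [590.8, 67.6, 96.1]
tcp_rot: [-180.0, 0.0, 63.5]
ft_force: [-0.3, 0.1, -1.5]
finger_gap: 57.5
```

```bash
python3 -m inch '[[[0,0,0.05],[0,0,0],0.6],[[0,0,0.1],[0,0,0],0.6],[[0,0,0.1],[0,0,0],0.6]]' 30
python3 -m inch '[[[0,0,0.05],[0,0,0],0.6],[[0,0,0.1],[0,0,0],0.6],[[0,0,0.1],[0,0,0],0.6]]' 30
```

```text
time: 19.8
tool_pos: [590.8, 67.6, 95.0]
tcp_rot: [-180.0, 0.0, 63.5]
ft_force: [-0.8, 0.9, -0.8]
finger_gap: 57.6
time: 20.1
tool_pos: [591.0, 67.6, 94.6]
tcp_rot: [180.0, -0.0, 63.5]
ft_force: [-2.6, -0.7, 3.2]
finger_gap: 57.9
```

The cup has touched the pan floor. Opening slowly, then rising.

```bash
python3 -m inch '[[[0,0,0],[0,0,0],0.72],[[0,0,0],[0,0,0],0.8],[[0,0,0],[0,0,0],0.9],[[0,0,0],[0,0,0],1],[[0,0,0],[0,0,0],1],[[0,0,0],[0,0,0],1],[[0,0,-0.5],[0,0,0],1],[[0,0,-1.5],[0,0,0],1],[[0,0,-3],[0,0,0],1],[[0,0,-5],[0,0,0],1],[[0,0,-8],[0,0,0],1],[[0,0,-11],[0,0,0],1],[[0,0,-13],[0,0,0],1],[[0,0,-14],[0,0,0],1],[[0,0,-14],[0,0,0],1]]' 30
python3 - <<'E'
from h import *
s=telemetry.sense();c=viewer.snapshot("wrist");b=viewer.snapshot("side")
cv2.imwrite("pics/w7.png",np.hstack([cv2.resize(c,(400,300)),cv2.resize(b[210:345,255:435],(400,300))])[:,:,::-1])
cv2.imwrite("pics/w7w.png",c[:,:,::-1]);np.save("w7.npy",cam("wrist",s)['cam_to_world']);print(s['tool_pos'],s['tcp_rot'],s['ft_force'])
E
```

```text
time: 21.6
tool_pos: [592.0, 67.7, 237.1]
tcp_rot: [179.8, -0.1, 63.5]
ft_force: [0.3, -0.7, -0.6]
finger_gap: 85.4
[592.0419604   67.65277067 237.07752855] [ 1.79777629e+02 -1.17945910e-01  6.35309151e+01] [ 0.29336949 -0.74517919 -0.6322235 ]
```

View pics/w7w.png

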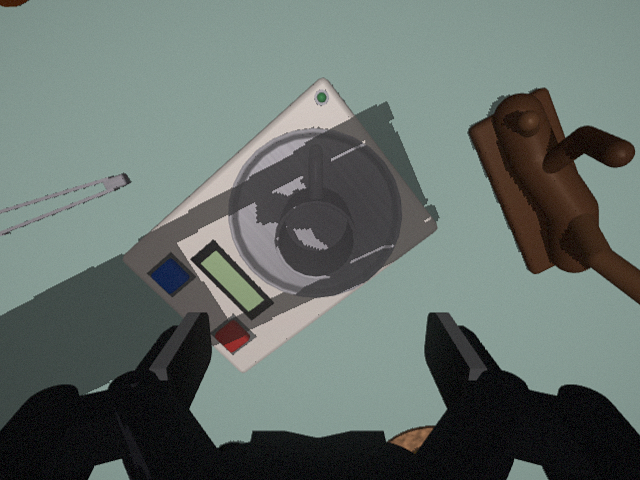

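View pics/w7.png

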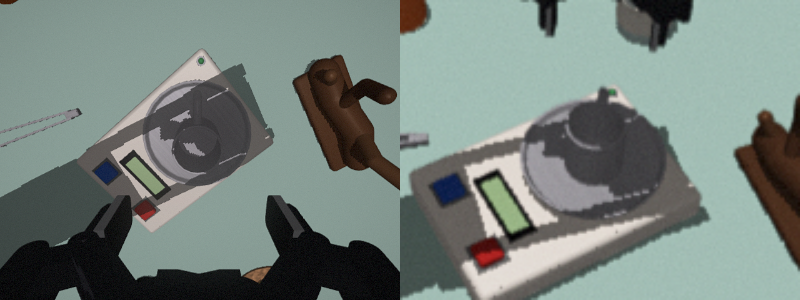

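Run:
```python
from h import *
m=viewer.camera_model("wrist");m['cam_to_world']=np.load("w7.npy")
i=cv2.imread("pics/w7w.png");cv2.imwrite("pics/w7c.png",cv2.resize(cv2.convertScaleAbs(i[115:310,130:420],alpha=1.8),None,fx=2.7,fy=2.7))
print("cup",onz(m,(314,238),114),"pan",onz(m,(315.5,213),59))
h=cv2.cvtColor(i,cv2.COLOR_BGR2HSV)
for nm,lo,hi in(("blue",(105,120,30),(130,255,255)),("red",(0,150,60),(6,255,255))):
    c,_=cv2.findContours(cv2.inRange(h,lo,hi),0,1);q=max(c,key=cv2.contourArea);M=cv2.moments(q);p=(M['m10']/M['m00'],M['m01']/M['m00']);print(nm,np.round(p,1),onz(m,p,50),cv2.minAreaRect(q))
print(telemetry.sense()['joint_pos'])
```

```text
cup [589.57646554  67.31414447 114.        ] pan [592.85241921  71.69105308  59.        ]
blue [169.9 275.8] [443.75621257  76.90820411  50.        ] ((170.00001525878906, 275.5000305175781), (28.991374969482422, 27.577163696289062), 45.0)
red [232.1 341.6] [459.5507162   -9.91785417  50.        ] ((231.2556610107422, 337.3687744140625), (26.97417640686035, 21.86186408996582), 42.273685455322266)
[ 1.58781420e+00  6.87270368e+00  8.68171312e+01 -9.92678616e-04
  8.63466781e+01  2.80589919e+01]
```

View pics/w7c.png

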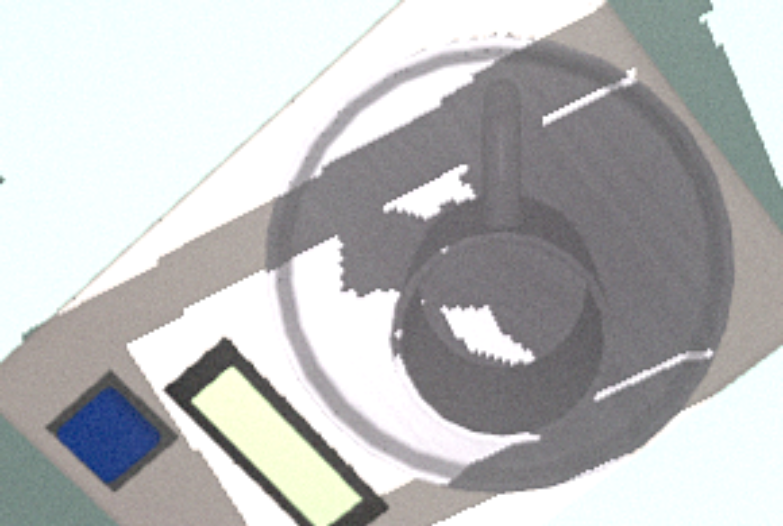

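Run:
```python
from h import *
from scipy.optimize import least_squares
m=viewer.camera_model("wrist");m['cam_to_world']=np.load("w7.npy")
k=2.7
def fit(px,z,R=None):
    P=np.array([onz(m,(130+x/k,115+y/k),z)[:2] for x,y in px])
    f=least_squares(lambda v:np.hypot(*(P-v[:2]).T)-v[2],[592,70,50]);print(f.x.round(1),f.fun.round(1))
# outer pan rim
fit([(267,250),(733,255),(500,40),(320,135),(660,105),(455,485),(560,487),(700,390),(620,460)],57)
# cup rim
fit([(393,340),(604,340),(500,435),(440,250),(560,250),(415,390),(585,395)],114)
# cup interior floor
fit([(430,290),(588,290),(510,365),(440,325),(580,325)],55)
```

```text
[590.3  65.5  74.3] [ 1.4 -0.2  0.6 -1.2 -0.6 -1.1  0.5  1.  -0.5]
[589.8  65.8  28.3] [ 0.4 -0.4  0.2  0.   0.1 -0.6  0.3]
[591.1  61.9  25.7] [ 0.1 -0.2 -0.1 -0.1  0.3]
```

The cup stands alone, centred to within a few mm: pan fit (590.3,65.5), rim fit (589.8,65.8). The tare key is at (443.5,77). Next I close the gripper and move above it.

```bash
python3 -m inch '[[[-0.4,-1,0],[0,0,-0.06],0.8],[[-1,-2.5,0],[0,0,-0.12],0.5],[[-1.9,-4.5,0],[0,0,-0.2],0.2],[[-2.8,-6.5,0],[0,0,-0.3],0],[[-3.6,-8.5,0],[0,0,-0.4],0],[[-4.4,-10.5,0],[0,0,-0.5],0],[[-5.2,-12.3,0],[0,0,-0.6],0],[[-5.7,-13.5,0],[0,0,-0.67],0],[[-5.8,-13.7,1],[0,0,-0.67],0],[[-5.8,-13.7,3],[0,0,-0.67],0],[[-5.8,-13.7,6],[0,0,-0.67],0],[[-5.8,-13.7,9],[0,0,-0.67],0],[[-5.8,-13.7,11.5],[0,0,-0.67],0],[[-5.8,-13.7,13],[0,0,-0.67],0],[[-5.8,-13.7,13.5],[0,0,-0.67],0],[[-5.8,-13.7,13.5],[0,0,-0.67],0],[[-5.8,-13.7,13.5],[0,0,-0.67],0]]' 30
python3 - <<'E'
from h import *
s=telemetry.sense();c=viewer.snapshot("wrist");b=viewer.snapshot("side");a=viewer.snapshot("scene")
cv2.imwrite("pics/t1.png",np.hstack([cv2.resize(c,(400,300)),cv2.resize(b[210:345,225:405],(400,300))])[:,:,::-1])
cv2.imwrite("pics/t1s.png",cv2.resize(a[200:320,260:400],None,fx=4,fy=4)[:,:,::-1])
cv2.imwrite("pics/t1w.png",c[:,:,::-1])
m=cam("wrist",s);print(s['tool_pos'],s['ft_force'],proj(m,[443.5,77,50]))
T=s['tool_pos']+np.array([0,0,-11]);print("tip px side",proj(cam("side"),T),"key",proj(cam("side"),[443.5,77,50]))
E
```

```text
time: 23.4
tool_pos: [442.8, 76.7, 99.5]
tcp_rot: [180.0, 0.0, 101.9]
ft_force: [0.2, -0.6, 0.1]
finger_gap: -0.1
[442.80212984  76.71327201  99.5161861 ] [ 0.17437662 -0.55080083  0.13540206] [320.01300005 276.15816144]
tip px side [275.38602438 283.39559539] key [276.73714627 293.40487918]
```

View pics/t1.png

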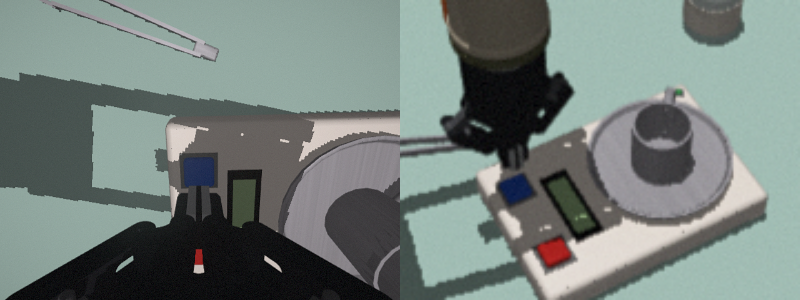

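View pics/t1s.png

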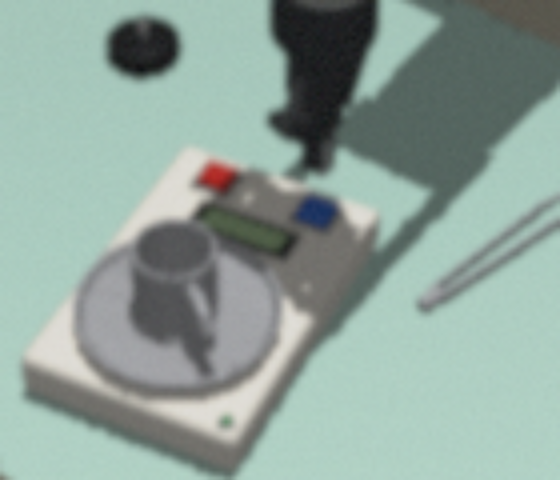

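The closed tips are lined up over the blue key, at about (198,172) in the wrist half of the view, well away from the red key. The cup is upright on the pan. Pressing in small steps.

```bash
python3 -m inch '[[[0,0,0.5],[0,0,0],0],[[0,0,1.5],[0,0,0],0],[[0,0,2.5],[0,0,0],0],[[0,0,3.1],[0,0,0],0],[[0,0,3.4],[0,0,0],0],[[0,0,3.5],[0,0,0],0],[[0,0,3.5],[0,0,0],0]]' 30
python3 -m inch '[[[0,0,0.15],[0,0,0],0],[[0,0,0.3],[0,0,0],0],[[0,0,0.4],[0,0,0],0],[[0,0,0.4],[0,0,0],0]]' 30
python3 -m inch '[[[0,0,0.1],[0,0,0],0],[[0,0,0.2],[0,0,0],0],[[0,0,0.2],[0,0,0],0]]' 30
python3 -m inch '[[[0,0,0.1],[0,0,0],0],[[0,0,0.2],[0,0,0],0],[[0,0,0.2],[0,0,0],0]]' 30
```

```text
time: 24.25
tool_pos: [442.4, 76.8, 64.1]
tcp_rot: [-180.0, -0.0, 101.9]
ft_force: [-0.6, 0.1, 0.4]
finger_gap: 0.1
time: 24.65
tool_pos: [442.6, 76.8, 60.4]
tcp_rot: [180.0, 0.0, 101.9]
ft_force: [-0.1, 0.1, 2.2]
finger_gap: -0.1
time: 24.95
tool_pos: [442.7, 76.8, 58.4]
tcp_rot: [180.0, 0.0, 101.9]
ft_force: [-0.1, 0.1, 3.0]
finger_gap: -0.2
time: 25.25
tool_pos: [442.7, 76.8, 56.3]
tcp_rot: [180.0, 0.0, 101.9]
ft_force: [0.0, -1.1, 3.9]
finger_gap: 0.1
```

```bash
python3 -m inch '[[[0,0,0.07],[0,0,0],0],[[0,0,0.14],[0,0,0],0],[[0,0,0.14],[0,0,0],0]]' 30
python3 -m inch '[[[0,0,0.05],[0,0,0],0],[[0,0,0.1],[0,0,0],0],[[0,0,0.1],[0,0,0],0]]' 30
```

```text
time: 25.55
tool_pos: [442.7, 76.8, 55.8]
tcp_rot: [180.0, 0.0, 101.9]
ft_force: [-4.8, -0.9, 15.0]
finger_gap: -0.4
time: 25.85
tool_pos: [442.9, 76.8, 55.7]
tcp_rot: [180.0, 0.0, 101.9]
ft_force: [-9.1, -1.1, 24.8]
finger_gap: 0.1
```

The key bottomed: z stalled at 55.7 and the force went well over 5 N. Releasing and backing away.

```bash
python3 -m inch '[[[0,0,-0.2],[0,0,0],0],[[0,0,-0.5],[0,0,0],0],[[0,0,-0.9],[0,0,0],0],[[0,0,-1.5],[0,0,0],0],[[0,0,-3],[0,0,0],0],[[0,0,-6],[0,0,0],0],[[0,0,-10],[0,0,0],0],[[0,0,-14],[0,0,0],0],[[0,0,-17],[0,0,0],0],[[0,0,-18],[0,0,0],0],[[0,0,-18],[0,0,0],0],[[0,0,-18],[0,0,0],0]]' 30
python3 - <<'E'
from h import *
s=telemetry.sense();c=viewer.snapshot("wrist");b=viewer.snapshot("side");a=viewer.snapshot("scene")
cv2.imwrite("pics/f1.png",np.hstack([cv2.resize(c,(400,300)),cv2.resize(b,(400,300))])[:,:,::-1])
cv2.imwrite("pics/f1s.png",a[:,:,::-1]);print(s['tool_pos'],s['ft_force'])
cv2.imwrite("pics/f2.png",np.hstack([cv2.resize(b[225:360,245:425],(400,300)),cv2.resize(a[170:320,170:370],(400,300))])[:,:,::-1])
E
```

```text
time: 27.05
tool_pos: [441.6, 76.7, 232.2]
tcp_rot: [-179.9, -0.0, 101.9]
ft_force: [-0.3, -0.9, -0.7]
finger_gap: 0.3
[441.6239592   76.68319735 232.15302292] [-0.33261664 -0.85901424 -0.65784777]
```

View pics/f2.png

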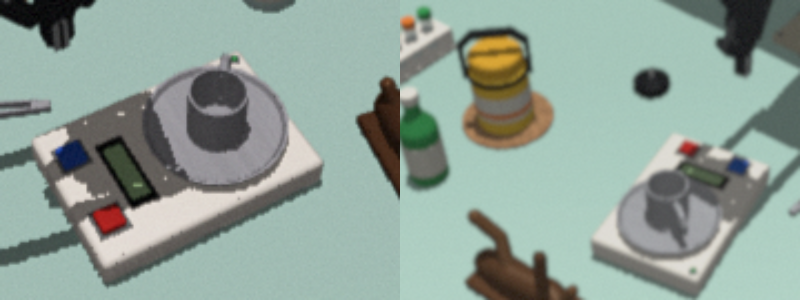

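View pics/f1s.png

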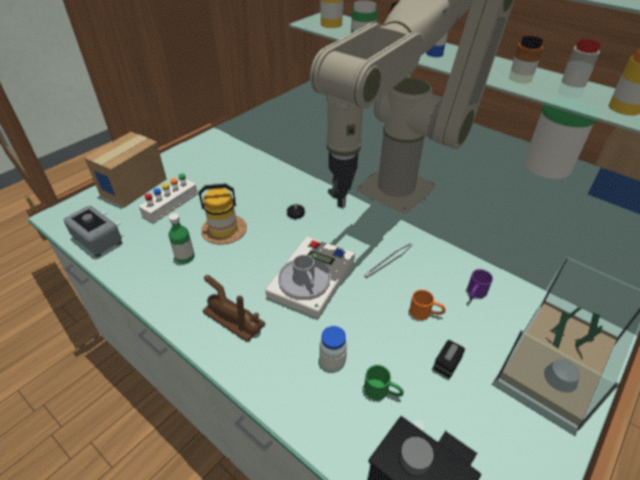

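View pics/f1.png

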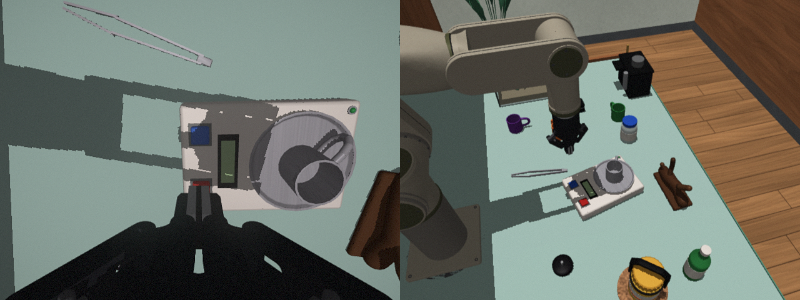

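The canister stands at (218,212) on the mat in the scene view, and the cup is in the middle of the pan at (303,268). Both keys are up, the bystanders haven't moved and the arm is clear. Handing in.

Run:
```python
from bench import r
print(r.hand_in())
```

```text
the job is handed in; nothing more can be done
None
```

The job is done and handed in; the clock read about 27 s of the 69 s allowed. I lifted the canister by its strap onto the cork mat. Then I stood the grey steel cup on the scale's pan and pressed the blue tare key down until it stopped, and let it go.

**Last checks:**
- **Canister:** it stands upright and wholly on the mat, close to its middle.
- **Cup:** it stands on its own on the pan. The circle fits put its rim within 1 mm of the pan centre. A fit to the cup's inner floor disagreed by about 3.5 mm, and single-view estimates of the pan centre had differed by up to 10 mm.
- **Tare key:** it stopped after about 5 mm of travel. The press peaked at about 25 N vertical, more than the 5 N the key needs but under the 40 N limit. I judged the press from the tool's position and force, because the key's travel can't be read directly. In the last pictures it is back up.
- **Everything else:** the red key was not touched, and the other things look unmoved by eye. The arm is clear, with about 0 N on the wrist.

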